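# Thread an agar punch through its two guide bushings over the culture dish

### The arm

A 6-joint arm with a two-finger parallel gripper is mounted at the origin on the work surface. World frame = base frame: x ahead of the robot, y to its left, z up, the work surface at z = 0. Lengths are in m, angles in rad, forces in N, time in s.
With the tool pointing down it reaches from about 0.4 to 0.825 m from the base axis. Payload 7 kg.
Tool frame: the origin (TCP) lies on the centre line of the jaws, within the pads' length; the fingertips stand tip_reach ahead of it and the grasp point (between the pads) is the TCP (tip_reach is the distance from the TCP to the fingertips, in m); z points along the fingers, y is the line along which they close (so a half turn about z gives the same grasp; the last joint's range is limited). The gripper opens to 88 mm and grips with 3 to 60 N. Pads are 19 mm wide; open, the fingers measure 130 mm over their backs; the gripper's body (78 mm by 193 mm) begins 47 mm behind the grasp point.
Start: joints at [-0.891, 0.359, 0.012, 0, -1.224, -0.288], TCP at [0.258, -0.624, 0.212] pointing down, gripper open.
Joint ranges: [-3.07, 3.07], [-1.43, 2.12], [-1.02, 1.25], [-3.03, 1.67], [-3.05, -0], [-3.03, 3.03]. Speed limits (rad/s): [2.39, 2.39, 3.01, 3.14, 3.14, 3.14].

### API

Orientations are given as [roll, pitch, yaw] about the fixed x, y, z axes, in that order (R = Rz(yaw) Ry(pitch) Rx(roll)).
In Python, from station import get_state, grab_frame, calibration, job_done, find_in, mark_of, tip_reach gives the robot as it stands.
- The arm moves only by the shell command python3 -m handwheel 'ROWS' [OPENING] [FORCE]. ROWS is JSON, a list of rows, each an object with "delta_pos": the shift along the world's x, y, z in units of 30 mm (1.0 is 30 mm), a list of three; "dr": the turn, a rotation vector about the world's x, y, z in degrees, a list of three. In form: [{"delta_pos": [tx, ty, tz], "dr": [rx, ry, rz]}, ...]. A call has 1 to 10 rows; each row shifts and turns the commanded pose from where the row before left it; what a row does not reach is not made up. A row lasts 1/10 s, in which the tool goes at most 50 mm and 8.59 degrees, less where a joint would pass 70% of its speed; a pose out of reach is approached as far as the arm can. A call is refused whole if a number of a shift passes 1 or a number of a turn 8.59, either way. A call with a gripper value outside its range is refused whole. OPENING is the closure, from -1 (fully open) to 1 (shut), set as the call begins (- or left out, the last holds). The fingers move at their own pace and stop on an object; FORCE is the grip in N (left out, the last holds). Time passes only in rows, so rows that do not move let the fingers close. It gives the time, the measured TCP pose, the force, the opening and the grip force at its end, in the units of the state.
- get_state(): the state, without advancing time (a new reading comes with each control period).
- grab_frame(name): name is "side" or "top"; returns the picture (480x640x3 uint8, red, green, blue); there is no depth.
- calibration(name): a dict with "fx", "fy", "cx", "cy" (pixels), "k1" (the pictures are not rectified: a ray, as slopes to the right and down, at radius r is drawn at 1 + k1 r^2 times it, then the intrinsics apply), "extrinsics" (4x4, takes a point from world to camera coordinates). Camera axes: x right, y down, z forward; pixel columns grow to the right and rows downward; lengths in m; the calibration is good to about 2 mm. A picture is of the moment at which its call begins. calibration takes no time and is no camera call.
- job_done(): hands the job in; it is judged then, once.
Trained networks look in the newest picture that a camera, given by its name, has taken for a name from the list of things; names that differ only in an ending like _2 or _b are one class to them, and where a whole thing is asked for, a point or a joint stands for the part that bears it (a point fixed in the world has none). Each returns a list of dicts, best first, with "conf" (0 to 1); they miss things now and then, are a little off and sometimes report something else, mostly with a low value. They report only what shows in the picture. A call takes as long as a camera call. They do not tell look-alikes from the thing itself.
- find_in(camera, query): "location" ([column, row] in pixels, amid what is visible of it).
- mark_of(camera, query): "location" ([column, row] in pixels: a listed point, or the origin of a listed thing).
The state is a dict: "t": time; "q": joint angles; "qd": joint speeds; "joint_efforts": joint torques, N m; "eef_pos": TCP position; "ee_rot": TCP orientation; "force": force on the tool from outside, world axes, zero at the start; "moment": the same for the moment, N m; "width": finger opening in m; "gripper_force": force on a finger pad.
Only numpy, scipy, OpenCV 4.12 (cv2) and the standard library are available. Lean on these libraries where they do the work, as an engineer would, in place of code of your own. Each camera call takes 0.05 s, during which the arm holds its last target. There are 200 camera calls.

### The job

Take the red-handled agar punch from the tool rest and thread it down through the upper and then the lower brass bushing of the punch stand. Finish still holding it upright, with its tip clearly out below the lower bushing but still hanging above the agar and touching neither agar nor dish; do not let go at the end. Never touch the dish with the punch or the fingers, and leave the other two tools and the loose vials where they are.

Things in the scene. Friction and masses are not known exactly. Their poses are not given: they have to be found in the camera images.
- stand: Punch stand, fixed. Origin: on the table under the common vertical axis of its two bushings; z up. Grey base 150 x 120 x 12 mm (x -90 to 60). Blue column 25 x 80 mm, 155 tall, at x -90 to -65; two arms reach in +x to the bushings, one over the other: brass blocks 44 x 50 x 15 mm, plain vertical through bore 16 mm. Upper z 140 to 155 (stand's highest), lower z 65 to 80 mm.
- upper_bushing (a point): Centre of the mouth (top face) of the upper bushing's bore, 155 mm above the table.
- lower_bushing (a point): Centre of the mouth (top face) of the lower bushing's bore, 80 mm above the table, straight under the upper one; the bushing's underside is at 65 mm.
- punch: Agar punch, loose, upright in any one of the rest's three sockets; 0.08 to 0.15 kg. Steel shank 12 mm in diameter, 140 mm long, last 8 mm tapering to a flat 7 mm tip; on top a red flat-sided handle, 22 x 22 x 45 mm (too thick for the bushings), squared to its x and y, which start along the rest's. 185 mm in all. Origin: centre of the tip, its lowest point; z up the shank.
- punch_tip (a point): Centre of the punch's tip, same point as its origin.
- punch_grip (a point): Centre of the punch's red handle, on the axis, 162.5 mm above the tip: the place to grip, between fingers closing level on two flat sides; grip firmly.
- rest: White tool rest, fixed block 70 x 190 x 60 mm (x, y, z) with three vertical sockets at y -60, 0, 60 mm on its centre line, 13.5 mm in diameter, 50 mm deep (floor 10 mm over the table; a tool's tip stands there). Origin: centre of its underside. Tools stand in a row along its y, so fingers closing along its x have free room. Lift a tool straight up by over 50 mm to clear.
- dish: Clear culture dish of 90 mm diameter, 14 mm tall, with beige agar up to 8 mm; loose on the stand's base plate (12 mm up) under the bushings, so its agar is 20 mm and its rim 26 mm above the table. Origin: centre of its underside.
- blue_tool: Bystander, a shorter tool, 115 mm long (top 125 mm over the table), upright, with glass shank and blue handle 22 x 22 x 45 mm, in another socket of the rest. Origin at its tip.
- yellow_tool: Bystander, a shorter tool, 115 mm long (top 125 mm over the table), upright, with brass shank and yellow handle 22 x 22 x 45 mm, in another socket of the rest. Origin at its tip.
- vial0: Loose vial with black cap, 23 mm diameter, 60 mm tall, standing between stand and rest. Origin: centre of its underside.
- vial1: Another such vial, between stand and rest.
- vial2: Another such vial, between stand and rest.
Things that resemble listed ones, but are neither listed nor needed, are in the scene too. There is more than one size of the punch; the one meant has the size given above.

How it is judged:
On the way, in this order (a step that is already met when the one before it is completed fails the run):
1. the punch is held by the fingers with its tip clear above the tool rest (contact force between the fingers and punch above 1 N and height (world z) of punch_tip above 0.075 m and horizontal distance between punch_tip and upper_bushing above 0.03 m), for 0.1 s.
2. held by the fingers, its tip has come through the upper bushing and is between the two (contact force between the fingers and punch above 1 N and horizontal distance between punch_tip and lower_bushing below 0.006 m and z of punch_tip in the frame of stand between 0.082 and 0.135 m), for 0.05 s.
At the end, for the whole second after the job is handed in: Fingers hold the punch (over 1 N), still, upright within 0.06 rad, on the bushing axis (tip 6 mm, handle 8 mm); tip 22 to 60 mm over the table (lower bushing's underside 65, agar 20), not touching the dish. Moved: dish under 12 mm, other tools 20, vials 30 (contact force between the fingers and punch above 1 N and horizontal distance between punch_tip and lower_bushing below 0.006 m and horizontal distance between punch_grip and upper_bushing below 0.008 m and angle between the z axis of punch and the z axis of stand, either way round below 0.06 rad and z of punch_tip in the frame of stand between 0.022 and 0.06 m and contact force between punch and dish below 0.05 N and linear speed of punch below 0.02 m/s and distance of dish from where it was at the start of the episode below 0.012 m and distance of each of blue_tool, yellow_tool from where it was at the start of the episode below 0.02 m and distance of each of vial0, vial1, vial2 from where it was at the start of the episode below 0.03 m); the arm keeps its last pose, push and grip.
It fails at once if the punch touches the dish or its agar (contact force between punch and dish above 0.3 N).
It fails at once if the robot touches the dish (contact force between any of the fingers, the arm and dish above 0.3 N).
It fails at once if a bystander is disturbed (dish over 12 mm, another tool over 20 mm, a vial over 30 mm) (distance of dish from where it was at the start of the episode above 0.012 m or distance of any of blue_tool, yellow_tool from where it was at the start of the episode above 0.02 m or distance of any of vial0, vial1, vial2 from where it was at the start of the episode above 0.03 m).
It also fails if it takes over 51 s, if anything falls off the work surface, if the arm or the gripper's body presses on something with over 40 N, if the wrist force passes 120 N, or if a joint passes its speed limit or range.

## Working session

There is one attempt and no reset: what is moved stays moved. The work goes in short steps, Python scripts to look and compute and a shell command to move; the robot and the scene stay as the last step left them, time stands still between calls to the robot, and variables do not carry over. Pictures are saved under pics/ and viewed, at most 10 in all, crops included, and the job is handed in when it is done.

```bash
mkdir -p pics; cat > h.py <<'E'
import numpy as np, cv2
from station import *
def cal(n):
    c=calibration(n);return c,np.array(c["extrinsics"])
def ray(n,px):
    c,E=cal(n)
    d=np.array([(px[0]-c["cx"])/c["fx"],(px[1]-c["cy"])/c["fy"]]);u=d.copy()
    for _ in range(20): u=d/(1+c["k1"]*(u@u))
    R,t=E[:3,:3],E[:3,3]
    v=R.T@np.array([u[0],u[1],1]);return -R.T@t,v/np.linalg.norm(v)
def proj(n,P):
    c,E=cal(n);p=E[:3,:3]@np.array(P)+E[:3,3];u=p[:2]/p[2];u=u*(1+c["k1"]*(u@u))
    return np.array([c["fx"]*u[0]+c["cx"],c["fy"]*u[1]+c["cy"]])
def tri(a,b):
    (o1,d1),(o2,d2)=ray("side",a),ray("top",b)
    s=np.linalg.lstsq(np.c_[d1,-d2],o2-o1,rcond=None)[0]
    p,q=o1+s[0]*d1,o2+s[1]*d2
    return (p+q)/2,np.linalg.norm(p-q)
def atz(n,px,z):
    o,d=ray(n,px);return o+d*(z-o[2])/d[2]
def save(n,f):
    im=grab_frame(n);cv2.imwrite("pics/"+f,cv2.cvtColor(im,cv2.COLOR_RGB2BGR));return im
E
python3 - <<'E'
from h import *
np.set_printoptions(precision=4,suppress=True)
print(get_state()["t"],tip_reach if not callable(tip_reach) else tip_reach())
for n in("side","top"):
    save(n,n+"0.png");c,E=cal(n);print(n,c["fx"],c["k1"],-E[:3,:3].T@E[:3,3],E[2,:3])
    for q in("punch","punch_grip","upper_bushing","lower_bushing","rest","stand","dish","blue_tool","yellow_tool","vial0"):
        print(q,[(np.round(r["location"],1).tolist(),round(r["conf"],2)) for r in mark_of(n,q)])
E
```

```text
0.0 0.019
side 528.6307352410856 -0.06322725975682936 [ 0.4889 -0.7801  0.6341] [ 0.097   0.8388 -0.5358]
punch [([404.1, 378.2], 0.92), ([226.6, 394.6], 0.6), ([286.6, 221.8], 0.16)]
punch_grip [([418.0, 253.4], 0.73), ([317.7, 296.1], 0.59), ([216.4, 272.4], 0.57)]
upper_bushing [([284.6, 190.1], 0.6)]
lower_bushing [([285.7, 222.6], 0.86)]
rest [([318.4, 382.7], 0.81)]
stand [([283.7, 252.8], 0.64), ([286.3, 250.2], 0.63), ([255.7, 312.4], 0.2)]
dish [([286.6, 252.1], 0.68)]
blue_tool [([388.9, 304.3], 0.15)]
yellow_tool []
vial0 [([388.3, 304.3], 0.93), ([253.8, 311.8], 0.75), ([304.8, 301.2], 0.68), ([320.0, 382.2], 0.45)]
top 541.7974880798337 -0.049099379447038446 [0.3478 0.0335 1.2133] [ 0.1884 -0.0161 -0.982 ]
punch [([407.7, 190.7], 0.83), ([410.9, 247.0], 0.67), ([421.9, 309.8], 0.55), ([435.2, 237.4], 0.42)]
punch_grip [([427.9, 161.1], 0.86), ([446.5, 306.0], 0.83), ([424.8, 232.8], 0.8)]
upper_bushing [([238.8, 260.9], 0.59)]
lower_bushing [([242.1, 264.4], 0.89)]
rest [([410.7, 249.7], 0.96), ([437.1, 237.1], 0.68)]
stand [([250.5, 265.8], 0.79)]
dish [([249.0, 261.4], 0.88), ([321.4, 251.6], 0.39), ([424.9, 232.1], 0.36), ([239.8, 259.8], 0.27)]
blue_tool [([389.4, 261.5], 0.65), ([250.8, 260.1], 0.2)]
yellow_tool [([436.8, 235.8], 0.45)]
vial0 [([320.5, 255.8], 0.7), ([332.8, 293.7], 0.56), ([325.4, 185.2], 0.46)]
```

View pics/side0.png

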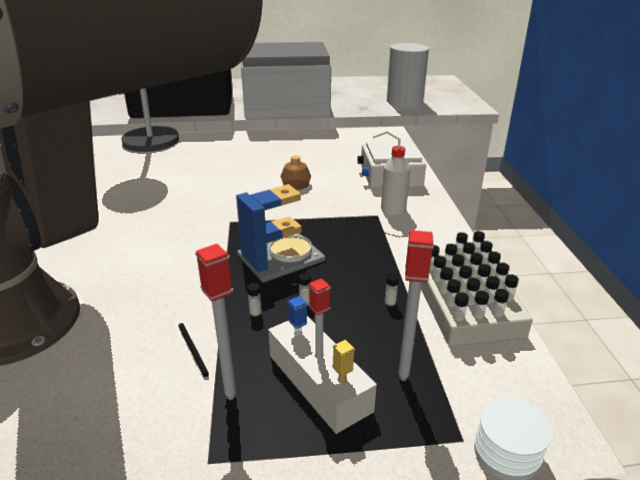

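View pics/top0.png

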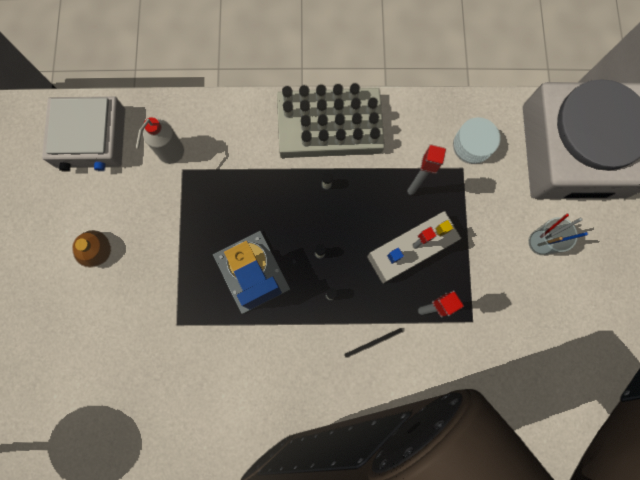

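The side view shows three red-handled tools: (418,253), (216,272) and (319,296). The outer two stand on the mat outside the rest and look much bigger. (319,296) side / (427,235) top stands in the rest's socket, which fits the description. I'll confirm this by measuring and with a crop.

```bash
cat >> h.py <<'E'
def blobs(im,lo,hi,mina=40):
    h=cv2.cvtColor(im,cv2.COLOR_RGB2HSV);m=cv2.inRange(h,lo,hi)
    n,l,s,c=cv2.connectedComponentsWithStats(m)
    return [(c[i],s[i],l==i) for i in range(1,n) if s[i][4]>=mina]
RED=((0,150,60),(6,255,255));YEL=((24,150,60),(35,255,255));BLU=((105,150,50),(125,255,255));BRS=((12,120,60),(23,255,255))
E
python3 - <<'E'
from h import *
np.set_printoptions(precision=4,suppress=True)
s,t=[cv2.cvtColor(cv2.imread(f"pics/{n}0.png"),cv2.COLOR_BGR2RGB) for n in("side","top")]
for nm,c in(("red",RED),("yel",YEL),("brs",BRS),("blu",BLU)):
    for n,im in(("side",s),("top",t)): print(nm,n,[(np.round(b[0],1).tolist(),b[1].tolist()) for b in blobs(im,*c)])
a=cv2.resize(s[260:440,230:410],(400,400),interpolation=2);b=cv2.resize(t[185:285,365:465],(400,400),interpolation=2)
c=cv2.resize(s[175:275,220:340],(400,200),interpolation=2);d=cv2.resize(t[220:320,205:305],(400,200),interpolation=2)
d=cv2.resize(t[225:325,200:300],(400,400),interpolation=2)[:200]
cv2.imwrite("pics/crop.png",cv2.cvtColor(np.vstack([np.hstack([a,b]),np.hstack([c,d])]),cv2.COLOR_RGB2BGR))
for a,b in(((319,296),(427.5,235.5)),((418,255),(432.5,158)),((214,272),(448,304)),((284.6,190.1),(238.8,260.9)),((285.7,222.6),(242.1,264.4)),((286.6,252.1),(249,261.4)),((318.4,382.7),(410.7,249.7))): print(*tri(a,b))
E
```

```text
red side [([398.0, 151.4], [392, 146, 13, 11, 109]), ([420.1, 237.6], [409, 230, 24, 16, 307]), ([211.4, 253.2], [197, 244, 31, 19, 355]), ([418.2, 261.7], [406, 247, 27, 31, 692]), ([215.2, 277.3], [198, 259, 33, 38, 888]), ([318.8, 284.4], [309, 278, 21, 14, 173]), ([319.4, 300.1], [310, 288, 20, 24, 352])]
red top [([152.6, 125.9], [145, 118, 15, 16, 161]), ([433.2, 158.0], [422, 145, 24, 27, 416]), ([558.3, 221.8], [549, 214, 20, 17, 55]), ([426.7, 234.9], [419, 227, 17, 17, 165]), ([448.3, 303.8], [434, 292, 30, 24, 468])]
yel side []
yel top [([444.2, 227.2], [437, 220, 16, 14, 130])]
brs side [([292.6, 180.5], [272, 156, 38, 48, 972]), ([287.8, 226.0], [272, 217, 29, 21, 334]), ([343.1, 361.7], [333, 340, 22, 43, 515])]
brs top [([85.9, 247.8], [73, 232, 27, 34, 669]), ([244.0, 255.5], [224, 241, 41, 32, 762])]
blu side [([584.0, 123.1], [505, 0, 135, 300, 28692]), ([256.5, 226.5], [237, 191, 45, 81, 2097]), ([296.8, 301.7], [289, 296, 17, 12, 130]), ([297.5, 315.4], [289, 305, 18, 21, 278])]
blu top [([98.4, 165.3], [94, 162, 10, 8, 67]), ([574.4, 236.1], [562, 233, 25, 8, 60]), ([395.1, 255.0], [388, 248, 15, 15, 126]), ([253.4, 282.9], [235, 261, 43, 44, 1018])]
[ 0.5448 -0.1992  0.1774] 6.350718489701067e-05
[ 0.6806 -0.202   0.2401] 0.0029636069088687413
[ 0.4075 -0.2163  0.2397] 0.0005690783442004107
[0.506  0.1713 0.1577] 0.010393942964519206
[0.5077 0.1741 0.0814] 0.006704506801628854
[0.5152 0.1663 0.0147] 0.009804142125998738
[ 0.5448 -0.1983  0.0034] 0.001181522933511381
```

View pics/crop.png

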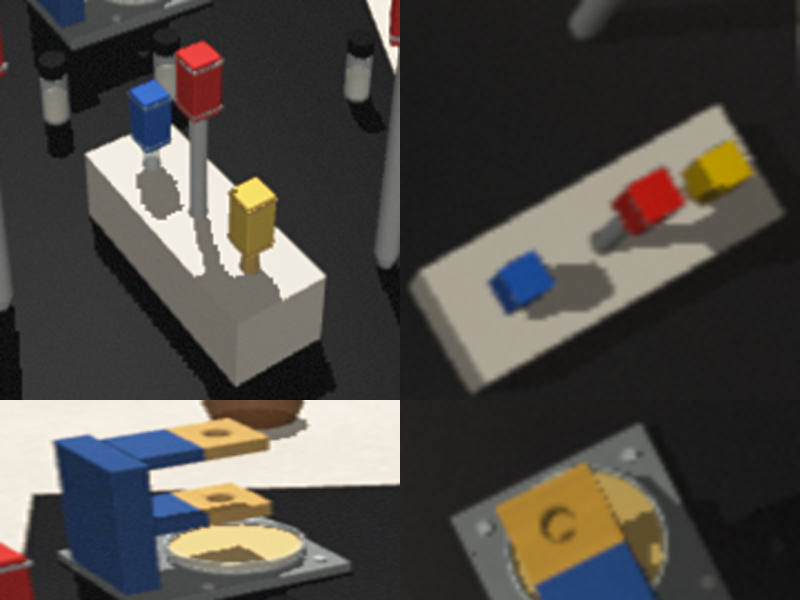

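The crop confirms the candidate: the red tool stands in the rest's middle socket, next to the blue and yellow tools, with its handle centre at z 0.177 (172.5 mm expected). The outer two have handles at 0.24 m, so they are the oversize look-alikes. The upper bore shows at about (285.4,191.5) side and (240,256) top.

```bash
python3 - <<'E'
from h import *
np.set_printoptions(precision=4,suppress=True)
s,t=[cv2.cvtColor(cv2.imread(f"pics/{n}0.png"),cv2.COLOR_BGR2RGB) for n in("side","top")]
print("up",*tri((285.4,191.5),(240,256)))
print(atz("top",(240,256),.155),atz("side",(285.4,191.5),.155),atz("side",(285.4,223.5),.08))
# rest top corners
A,B,C=[atz("top",p,.06) for p in((445,210.75),(367.5,256.25),(460.75,238.25))]
print(A,B,C,np.linalg.norm(A-B),np.linalg.norm(A-C),np.degrees(np.arctan2(*(A-B)[1::-1])))
# brass top rectangle in top image
m=[b for b in blobs(t,*BRS) if 235<b[0][0]<250][0][2].astype(np.uint8)
# red handle merged masks
g=cv2.cvtColor(s,cv2.COLOR_RGB2HSV);
def cen(im,box):
    x0,y0,x1,y1=box;h=cv2.cvtColor(im[y0:y1,x0:x1],cv2.COLOR_RGB2HSV).astype(int)
    m=((h[...,0]<8)|(h[...,0]>172))&(h[...,1]>110)&(h[...,2]>50);ys,xs=np.nonzero(m);pts=np.c_[xs+x0,ys+y0].astype(np.float32)
    r=cv2.convexHull(pts);M=cv2.moments(r);return M["m10"]/M["m00"],M["m01"]/M["m00"]
a,b=cen(s,(300,270,340,318)),cen(t,(412,220,440,250));print(a,b,*tri(a,b))
st=get_state();print(st["eef_pos"],st["ee_rot"],st["width"],st["force"])
for P in((.5448,-.2,.0),): pass
for q in("vial0",): 
  for a,b in (((388.3,304.3),(325.4,185.2)),((253.8,311.8),(332.8,293.7)),((304.8,301.2),(320.5,255.8))): print(tri(a,b)[0])
E
```

```text
up [0.5116 0.169  0.1564] 0.0018990975706002927
[0.5109 0.1691 0.155 ] [0.5127 0.1721 0.155 ] [0.5103 0.1739 0.08  ]
[ 0.6223 -0.2671  0.06  ] [ 0.5227 -0.0932  0.06  ] [ 0.5604 -0.2984  0.06  ] 0.2004482763612272 0.0692740189861839 -60.20036866116562
(318.7136620441705, 295.95711350796097) (426.5744476464937, 234.93563880883764) [ 0.5454 -0.1976  0.1765] 0.0015131053969908205
[ 0.2577 -0.6238  0.2118] [ 3.1416  0.     -2.7498] 0.08729373529142295 [-0.4792 -0.2528 -0.5443]
[ 0.6986 -0.0066 -0.0037]
[ 0.4445 -0.0196  0.0088]
[0.5354 0.007  0.0043]
```

```bash
python3 - <<'E'
from h import *
np.set_printoptions(precision=4,suppress=True)
s,t=[cv2.cvtColor(cv2.imread(f"pics/{n}0.png"),cv2.COLOR_BGR2RGB) for n in("side","top")]
def cen(im,box,lo,hi):
    x0,y0,x1,y1=box;h=cv2.cvtColor(im[y0:y1,x0:x1],cv2.COLOR_RGB2HSV)
    ys,xs=np.nonzero(cv2.inRange(h,lo,hi));r=cv2.convexHull(np.c_[xs+x0,ys+y0].astype(np.float32));M=cv2.moments(r);return M["m10"]/M["m00"],M["m01"]/M["m00"]
B=tri(cen(s,(283,290,312,330),(105,110,40),(128,255,255)),cen(t,(380,240,410,270),(105,110,40),(128,255,255)))
Y=tri(cen(s,(328,335,360,372),(20,110,50),(35,255,255)),cen(t,(433,215,458,240),(20,110,50),(35,255,255)))
d=Y[0]-B[0];print(B,Y,np.linalg.norm(d[:2]),np.degrees(np.arctan2(d[1],d[0])))
E
python3 -m handwheel '[{"delta_pos":[0,0,1],"dr":[0,0,0]},{"delta_pos":[0,0,1],"dr":[0,0,0]},{"delta_pos":[0,0,1],"dr":[0,0,0]},{"delta_pos":[0,0,1],"dr":[0,0,0]},{"delta_pos":[0.64,0.94,0],"dr":[0,0,6.4]},{"delta_pos":[0.64,0.94,0],"dr":[0,0,6.4]},{"delta_pos":[0.64,0.94,0],"dr":[0,0,6.4]},{"delta_pos":[0.64,0.94,0],"dr":[0,0,6.4]},{"delta_pos":[0.64,0.94,0],"dr":[0,0,6.4]},{"delta_pos":[0.64,0.94,0],"dr":[0,0,6.4]}]' -1 40
```

```text
(array([ 0.5169, -0.1454,  0.108 ]), np.float64(0.0013573684909581232)) (array([ 0.5742, -0.2501,  0.1087]), np.float64(0.0004940729538805299)) 0.11941759003247025 -61.28414598524757
t: 2.1
eef_pos: [0.3735, -0.4534, 0.3319]
ee_rot: [-3.141, -0.0, -2.075]
force: [0.1, -1.1, 0.1]
width: 0.0876
gripper_force: 0.0
```

```bash
python3 -m handwheel '[{"delta_pos":[0.64,0.94,0],"dr":[0,0,6.4]},{"delta_pos":[0.64,0.94,0],"dr":[0,0,6.4]},{"delta_pos":[0.64,0.94,0],"dr":[0,0,6.4]},{"delta_pos":[0.64,0.94,0],"dr":[0,0,6.4]},{"delta_pos":[0.64,0.94,0],"dr":[0,0,6.4]},{"delta_pos":[0.64,0.94,0],"dr":[0,0,6.4]},{"delta_pos":[0.64,0.94,0],"dr":[0,0,6.4]},{"delta_pos":[0.64,0.94,0],"dr":[0,0,6.4]},{"delta_pos":[0.6,0.9,0],"dr":[0,0,6.4]},{"delta_pos":[0,0,0],"dr":[0,0,0]}]'
```

```text
t: 3.1
eef_pos: [0.5462, -0.1993, 0.3313]
ee_rot: [-3.142, 0.0, -1.068]
force: [-0.6, 0.1, 0.3]
width: 0.0875
gripper_force: 0.0
```

```bash
python3 -m handwheel '[{"delta_pos":[0,0.05,-0.8],"dr":[0,0,0]},{"delta_pos":[0,0,-0.8],"dr":[0,0,0]},{"delta_pos":[0,0,-0.8],"dr":[0,0,0]},{"delta_pos":[0,0,0],"dr":[0,0,0]},{"delta_pos":[0,0,0],"dr":[0,0,0]}]'
python3 - <<'E'
from h import *
a,b=save("side","s1.png"),save("top","t1.png")
st=get_state();p=st["eef_pos"];print(p)
cv2.imwrite("pics/pre.png",cv2.cvtColor(np.hstack([cv2.resize(a[170:370,190:390],(400,400),interpolation=2),cv2.resize(b[170:330,360:520],(400,400),interpolation=2)]),cv2.COLOR_RGB2BGR))
E
```

```text
t: 3.6
eef_pos: [0.5445, -0.201, 0.2604]
ee_rot: [3.141, -0.0, -1.075]
force: [0.1, -0.4, 1.1]
width: 0.0876
gripper_force: 0.0
[ 0.54526224 -0.20097747  0.26149999]
```

View pics/pre.png

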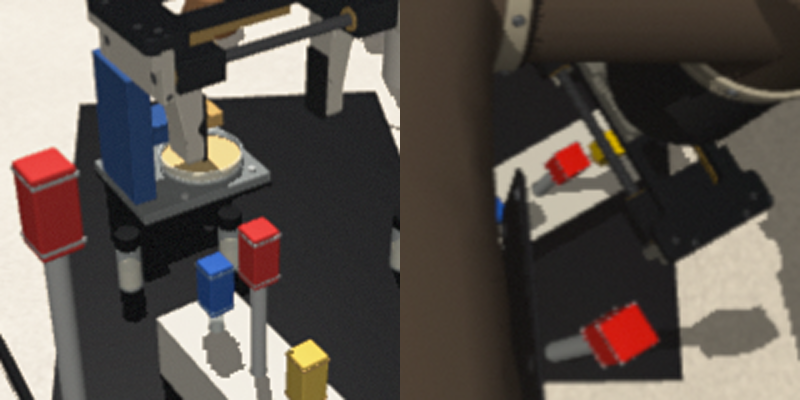

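The crop shows the fingers straddling the red tool at about (319,296) in the side view, with the handle undisturbed below. The pose readings look noisy, so I'll descend and average them.

```bash
python3 -m handwheel '[{"delta_pos":[0,0,-0.75],"dr":[0,0,0]},{"delta_pos":[0,0,-0.75],"dr":[0,0,0]},{"delta_pos":[0,0,-0.75],"dr":[0,0,0]},{"delta_pos":[0,0,-0.6],"dr":[0,0,0]},{"delta_pos":[0,0,0],"dr":[0,0,0]},{"delta_pos":[0,0,0],"dr":[0,0,0]}]'
cat >> h.py <<'E'
def pose(k=6):
    P=[]
    for _ in range(k):
        grab_frame("top");st=get_state();P.append(np.r_[st["eef_pos"],st["ee_rot"]])
    P=np.array(P);P[:,3]%=2*np.pi
    return np.round(P.mean(0),4),np.round(P.std(0),4),st
E
python3 - <<'E'
from h import *
m,s,st=pose();print(m,s,st["force"])
E
```

```text
t: 4.3
eef_pos: [0.5453, -0.2008, 0.1757]
ee_rot: [-3.141, -0.001, -1.074]
force: [-0.1, 0.0, 1.8]
width: 0.088
gripper_force: 0.0
[ 5.4540e-01 -2.0070e-01  1.7580e-01  3.1434e+00 -1.4000e-03 -1.0742e+00] [0.0002 0.0001 0.0003 0.0003 0.0003 0.0001] [-0.75218464  0.18714587 -0.33313512]
```

```bash
python3 -m handwheel '[{"delta_pos":[0,0.1,-0.1],"dr":[0,0,0]},{"delta_pos":[0,0,0],"dr":[0,0,0]},{"delta_pos":[0,0,0],"dr":[0,0,0]}]'
python3 -m handwheel '[{"delta_pos":[0,0,0],"dr":[0,0,0]},{"delta_pos":[0,0,0],"dr":[0,0,0]},{"delta_pos":[0,0,0],"dr":[0,0,0]},{"delta_pos":[0,0,0],"dr":[0,0,0]},{"delta_pos":[0,0,0],"dr":[0,0,0]},{"delta_pos":[0,0,0],"dr":[0,0,0]},{"delta_pos":[0,0,0],"dr":[0,0,0]},{"delta_pos":[0,0,0],"dr":[0,0,0]}]' 1 45
```

```text
t: 4.9
eef_pos: [0.5444, -0.1974, 0.1712]
ee_rot: [3.141, 0.0, -1.074]
force: [0.2, -0.8, -0.9]
width: 0.0878
gripper_force: 0.0
t: 5.7
eef_pos: [0.5445, -0.1975, 0.1712]
ee_rot: [3.142, 0.0, -1.074]
force: [0.1, 0.4, -0.3]
width: 0.0291
gripper_force: 0.0
```

```bash
python3 -m handwheel '[{"delta_pos":[0,0,0],"dr":[0,0,0]},{"delta_pos":[0,0,0],"dr":[0,0,0]},{"delta_pos":[0,0,0],"dr":[0,0,0]},{"delta_pos":[0,0,0],"dr":[0,0,0]},{"delta_pos":[0,0,0],"dr":[0,0,0]}]'
```

```text
t: 6.2
eef_pos: [0.5445, -0.1975, 0.1712]
ee_rot: [-3.142, 0.0, -1.074]
force: [-0.1, -0.2, 0.4]
width: 0.021
gripper_force: 45.0
```

```bash
python3 -m handwheel '[{"delta_pos":[0,0,0.3],"dr":[0,0,0]},{"delta_pos":[0,0,0.6],"dr":[0,0,0]},{"delta_pos":[0,0,0.7],"dr":[0,0,0]},{"delta_pos":[0,0,0.7],"dr":[0,0,0]},{"delta_pos":[0,0,0.7],"dr":[0,0,0]},{"delta_pos":[0,0,0.8],"dr":[0,0,0]},{"delta_pos":[0,0,0.8],"dr":[0,0,0]},{"delta_pos":[0,0,0.8],"dr":[0,0,0]},{"delta_pos":[0,0,0.7],"dr":[0,0,0]},{"delta_pos":[0,0,0],"dr":[0,0,0]}]'
python3 - <<'E'
from h import *
m,s,st=pose();print(m,st["width"],st["gripper_force"],st["force"])
E
```

```text
t: 7.2
eef_pos: [0.5455, -0.198, 0.3582]
ee_rot: [-3.138, -0.004, -1.074]
force: [0.4, -0.2, -0.8]
width: 0.0212
gripper_force: 45.0
[ 5.4420e-01 -1.9740e-01  3.5400e-01  3.1414e+00  5.0000e-04 -1.0743e+00] 0.02131366694629733 44.99522030353546 [ 0.189726   -0.46866338 -1.70621247]
```

```bash
python3 -m handwheel '[{"delta_pos":[-0.03,0.4,0],"dr":[0,0,0]},{"delta_pos":[-0.08,0.9,0],"dr":[0,0,0]},{"delta_pos":[-0.08,0.9,0],"dr":[0,0,0]},{"delta_pos":[-0.08,0.9,0],"dr":[0,0,0]},{"delta_pos":[-0.08,0.9,0],"dr":[0,0,0]},{"delta_pos":[-0.08,0.9,0],"dr":[0,0,0]},{"delta_pos":[-0.08,0.9,0],"dr":[0,0,0]},{"delta_pos":[-0.08,0.9,0],"dr":[0,0,0]},{"delta_pos":[-0.08,0.9,0],"dr":[0,0,0]},{"delta_pos":[-0.08,0.9,0],"dr":[0,0,0]}]' && python3 -m handwheel '[{"delta_pos":[-0.08,0.9,0],"dr":[0,0,0]},{"delta_pos":[-0.08,0.9,0],"dr":[0,0,0]},{"delta_pos":[-0.08,0.9,0],"dr":[0,0,0]},{"delta_pos":[-0.08,0.7,0],"dr":[0,0,0]},{"delta_pos":[-0.03,0.2,0],"dr":[0,0,0]},{"delta_pos":[0,0,0],"dr":[0,0,0]},{"delta_pos":[0,0,0],"dr":[0,0,0]},{"delta_pos":[0,0,0],"dr":[0,0,0]}]'
python3 - <<'E'
from h import *
m,s,st=pose();print(m,st["width"],st["gripper_force"],st["force"])
a,b=save("side","s2.png"),save("top","t2.png")
for n in("side","top"):
  for q in("punch_tip","upper_bushing"): print(n,q,[(np.round(r["location"],1).tolist(),round(r["conf"],2)) for r in mark_of(n,q)])
print(proj("side",m[:3]-[0,0,.1625]),proj("side",[.5113,.17,.155]),proj("top",m[:3]-[0,0,.1625]))
x=cv2.resize(a[110:270,200:360],(400,400),interpolation=2);y=cv2.resize(b[180:340,160:320],(400,400),interpolation=2)
cv2.imwrite("pics/over.png",cv2.cvtColor(np.hstack([x,y]),cv2.COLOR_RGB2BGR))
E
```

```text
t: 8.5
eef_pos: [0.5213, 0.059, 0.354]
ee_rot: [3.141, 0.0, -1.074]
force: [0.6, -0.5, -1.1]
width: 0.0215
gripper_force: 45.0
t: 9.3
eef_pos: [0.5115, 0.1647, 0.3543]
ee_rot: [-3.142, -0.0, -1.075]
force: [0.0, -0.6, -1.0]
width: 0.0214
gripper_force: 45.0
[ 0.5116  0.1649  0.3543  3.1417 -0.     -1.0751] 0.021301007688530674 44.99521493911743 [-0.7554608   0.22509159 -0.95126964]
side punch_tip [([234.2, 397.2], 0.83), ([285.0, 172.4], 0.6), ([401.1, 379.5], 0.55)]
side upper_bushing [([284.1, 191.4], 0.75), ([284.1, 176.7], 0.39)]
top punch_tip [([417.0, 308.2], 0.94), ([408.7, 195.2], 0.58), ([239.1, 253.3], 0.41), ([240.7, 253.2], 0.38)]
top upper_bushing [([239.7, 257.1], 0.71)]
[284.41629725 176.31930522] [284.76577043 192.00962631] [239.76756757 252.69629361]
```

View pics/over.png

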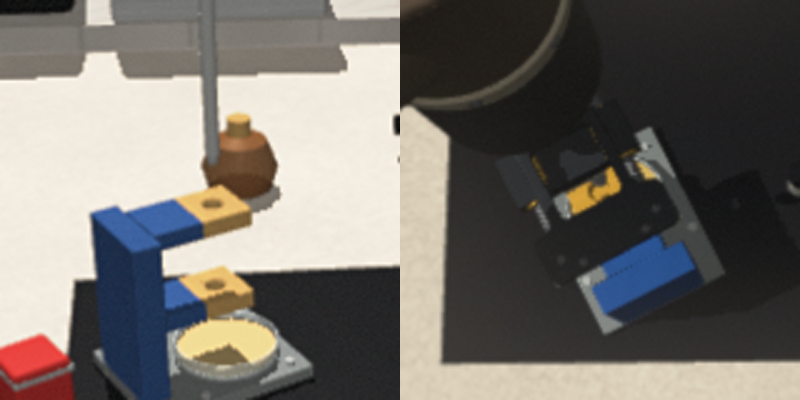

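The crop shows the punch held upright, tip at about (284.5,175) side, just above the bore at about (285.5,191). The top view of the bore is blocked by the gripper. I'll measure tip and bore finely in the side view, where calibration bias cancels.

```bash
python3 - <<'E'
from h import *
np.set_printoptions(precision=4,suppress=True,linewidth=200)
a=cv2.cvtColor(cv2.imread("pics/s2.png"),cv2.COLOR_BGR2GRAY).astype(int)
print(a[162:181,276:294]);print(a[186:197,276:297]);print(a[218:229,276:299])
t=cv2.cvtColor(cv2.imread("pics/top0.png"),cv2.COLOR_BGR2GRAY).astype(int);print(t[248:264,230:252])
E
```

```text
[[237 237 237 239 239 175 115 114 115 111 106 143 187 168 127  99  97 100]
 [237 237 237 238 239 185 123 112 118 113 104 113 124 119 101  92  97 102]
 [237 236 236 237 239 193 128 111 115 112 104 101 113 112 110 100 102 104]
 [238 238 237 239 240 197 129 110 115 114 105  97 111 118 119 119 119 125]
 [238 239 239 240 242 194 128 112 115 113 105  95 113 120 125 129 134 140]
 [237 239 239 240 240 194 125 112 116 116 104  96 116 123 126 130 138 141]
 [238 237 240 240 240 191 125 111 115 112 106  99 114 123 128 134 138 140]
 [238 238 239 239 239 201 129 111 114 115 107  93 100 106 117 125 129 134]
 [238 239 239 239 241 217 138 113 115 112 108  92  78  85  90  98 102 109]
 [237 237 239 240 242 221 138 112 116 114 109  91  79  80  80  80  83  85]
 [238 237 237 240 241 195 119 105 112 111 102  85  79  78  78  79  81  81]
 [238 238 238 240 230 147  89  98 107 107  96  78  77  81  80  80  80  81]
 [239 239 239 240 205 116  76  93 104 102  91  78  77  80  79  81  83  83]
 [239 240 240 240 178  94  71  83  94  92  84  77  77  78  80  80  84  83]
 [240 241 241 242 167  85  68  75  81  81  79  76 
[... 3086 characters left out ...]
9 111 131 133 134 133 131 130 133 134 135 134 135 134 133 134]
 [136 135 137 138 130  94  81 123 133 134 131 125 111 112 130 134 134 134 134 133 133 133]
 [137 138 138 137 133 108  82 101 129 130 114  92  82 102 129 133 134 134 134 134 135 133]
 [139 138 139 137 136 129 109 103 118 122  97  84  95 123 134 134 134 134 134 134 134 137]
 [138 137 137 136 135 134 130 120 110 110 104 115 123 133 134 135 134 134 136 136 137 138]
 [135 136 135 134 135 134 135 132 131 132 132 132 134 134 135 134 135 136 138 138 137 135]
 [135 134 135 135 134 135 135 134 135 134 134 135 135 134 135 137 137 138 137 134 127 103]
 [136 135 133 134 135 134 134 135 135 134 135 135 135 136 137 138 138 136 127 103  81  70]]
```

```bash
python3 - <<'E'
from h import *
np.set_printoptions(precision=4,suppress=True)
T=atz("side",(284.2,174.6),.1933);B=atz("side",(284.45,191.05),.155);L=atz("side",(285.45,223.3),.08)
print("tip",T,"bore",B,L,"delta",B-T, L-T,"top",atz("top",(239.1,255.7),.155))
# handle-based check of side bias: punch in socket known at TCP grip
print(proj("side",[.5445,-.1975,.1725]),"seen 318.7 296.0")
print(proj("top",[.5445,-.1975,.1725]),"seen 426.6 234.9")
E
```

```text
tip [0.5114 0.1696 0.1933] bore [0.5108 0.1743 0.155 ] [0.5105 0.1747 0.08  ] delta [-0.0006  0.0047 -0.0383] [-0.0009  0.005  -0.1133] top [0.5115 0.1709 0.155 ]
[318.6231 298.0385] seen 318.7 296.0
[426.1191 236.1275] seen 426.6 234.9
```

```bash
python3 -m handwheel '[{"delta_pos":[-0.02,0.18,0],"dr":[0,0,0]},{"delta_pos":[0,0,-0.3],"dr":[0,0,0]},{"delta_pos":[0,0,-0.3],"dr":[0,0,0]},{"delta_pos":[0,0,-0.4],"dr":[0,0,0]},{"delta_pos":[0,0,0],"dr":[0,0,0]},{"delta_pos":[0,0,0],"dr":[0,0,0]}]'
python3 - <<'E'
from h import *
m,s,st=pose();print(m,st["gripper_force"],st["force"])
a=save("side","s3.png");b=save("top","t3.png")
x=cv2.resize(a[160:235,255:315],(480,600),interpolation=cv2.INTER_CUBIC)
cv2.imwrite("pics/near.png",cv2.cvtColor(x,cv2.COLOR_RGB2BGR))
E
```

```text
t: 10.5
eef_pos: [0.5108, 0.1706, 0.3238]
ee_rot: [3.141, -0.0, -1.074]
force: [0.5, 0.4, -1.0]
width: 0.0214
gripper_force: 45.0
[ 5.1110e-01  1.7090e-01  3.2460e-01  3.1422e+00 -1.0000e-04 -1.0743e+00] 44.9953418970108 [-0.15045169  0.18014848 -1.39541793]
```

View pics/near.png

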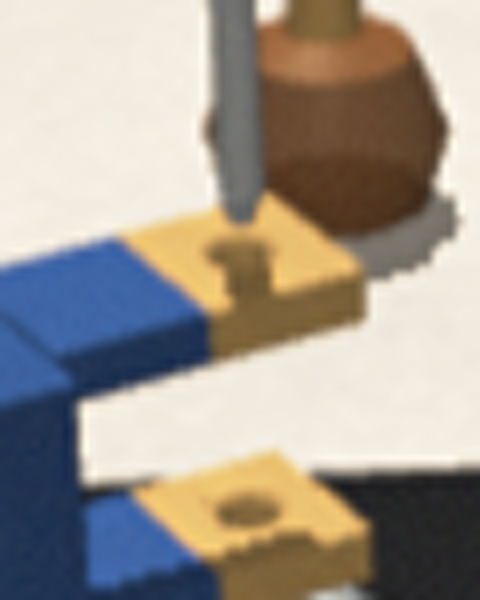

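The enlarged crop shows the tip at about (284.5,187) side, directly above the bore at (284.5,191). Next I'll compute the residual offset.

```bash
python3 - <<'E'
from h import *
np.set_printoptions(precision=4,suppress=True,linewidth=200)
a=cv2.cvtColor(cv2.imread("pics/s3.png"),cv2.COLOR_BGR2GRAY).astype(int);print(a[176:196,278:294])
B=atz("side",(284.45,191.05),.155)
for r in(186,186.5,187): print(r,B-atz("side",(284.5,r),.1634))
E
```

```text
[[241 240 166  90  99 112 117 114 106  86  78  81  80  82  82  81]
 [241 240 183 105 102 114 116 114 106  89  80  78  81  82  81  83]
 [240 242 228 138 102 112 115 113 106  88  78  78  80  81  82  82]
 [240 241 242 175 115 109 115 114 107  89  78  78  80  74  74  73]
 [238 238 241 189 121 110 116 114 108  89  73  71  70  66  64  67]
 [237 239 239 207 130 111 114 116 109  95  70  62  64  62  66  66]
 [237 237 239 237 150 112 113 114 109  92  68  61  61  64  67  65]
 [238 237 239 242 158 110 114 116 108  96  80  65  62  59  62  66]
 [239 238 239 239 179 123 115 114 105 115 155 110  71  58  63  62]
 [239 238 239 231 173 115 107 105 103 148 191 176 127  84  61  58]
 [229 226 223 213 183 122 100  99 106 176 197 197 183 147  91  64]
 [208 206 203 202 196 151 114 110 128 188 197 197 197 188 150 106]
 [198 198 198 201 200 186 165 161 177 193 196 195 195 196 189 174]
 [195 197 196 187 176 171 163 160 168 175 183 193 195 194 196 196]
 [195 196 181 156 135 130 130 129 130 135 160 182 193 197 194 196]
 [198 195 165 125 106 109 111 115 110 106 137 168 192 195 195 195]
 [198 196 178 130 103 102 106 111 108 102 135 182 195 196 195 196]
 [198 200 195 178 154 113 101 102 102  97 122 191 199 199 197 196]
 [201 199 200 198 189 122  93  96  93  90 105 191 202 199 198 196]
 [198 201 200 202 197 125  90  91  90  93 107 188 200 190 177 161]]
186 [-0.0006 -0.0057 -0.0084]
186.5 [-0.0005 -0.0035 -0.0084]
187 [-0.0004 -0.0012 -0.0084]
```

```bash
python3 -m handwheel '[{"delta_pos":[-0.02,-0.05,0],"dr":[0,0,0]},{"delta_pos":[0,0,0],"dr":[0,0,0]},{"delta_pos":[0,0,-0.2],"dr":[0,0,0]},{"delta_pos":[0,0,-0.2],"dr":[0,0,0]},{"delta_pos":[0,0,-0.2],"dr":[0,0,0]},{"delta_pos":[0,0,-0.1],"dr":[0,0,0]},{"delta_pos":[0,0,0],"dr":[0,0,0]}]'
python3 - <<'E'
from h import *
m,s,st=pose();print(m,st["force"],st["moment"])
E
```

```text
t: 11.6
eef_pos: [0.5101, 0.1692, 0.3025]
ee_rot: [3.14, -0.0, -1.074]
force: [1.1, 0.5, -1.1]
width: 0.0213
gripper_force: 45.0
[ 5.1040e-01  1.6940e-01  3.0340e-01  3.1418e+00 -1.0000e-04 -1.0743e+00] [-0.12454913 -0.3792992  -1.59905131] [-0.02687962  0.19483584  0.00564958]
```

```bash
python3 -m handwheel '[{"delta_pos":[0,0,-0.25],"dr":[0,0,0]},{"delta_pos":[0,0,-0.25],"dr":[0,0,0]},{"delta_pos":[0,0,-0.25],"dr":[0,0,0]},{"delta_pos":[0,0,-0.25],"dr":[0,0,0]},{"delta_pos":[0,0,-0.2],"dr":[0,0,0]},{"delta_pos":[0,0,0],"dr":[0,0,0]},{"delta_pos":[0,0,0],"dr":[0,0,0]}]'
python3 - <<'E'
from h import *
m,s,st=pose();print(m,st["force"],st["moment"])
a=save("side","s4.png")
x=cv2.resize(a[160:260,225:325],(600,600),interpolation=cv2.INTER_CUBIC)
cv2.imwrite("pics/mid.png",cv2.cvtColor(x,cv2.COLOR_RGB2BGR))
E
```

```text
t: 12.6
eef_pos: [0.5104, 0.1693, 0.2672]
ee_rot: [3.141, -0.0, -1.074]
force: [-1.1, -0.7, -1.4]
width: 0.0215
gripper_force: 45.0
[ 0.5105  0.1694  0.2676  3.1422 -0.     -1.0742] [-0.34771064 -0.54965576 -1.72881666] [0.02699036 0.14042068 0.00835053]
```

View pics/mid.png

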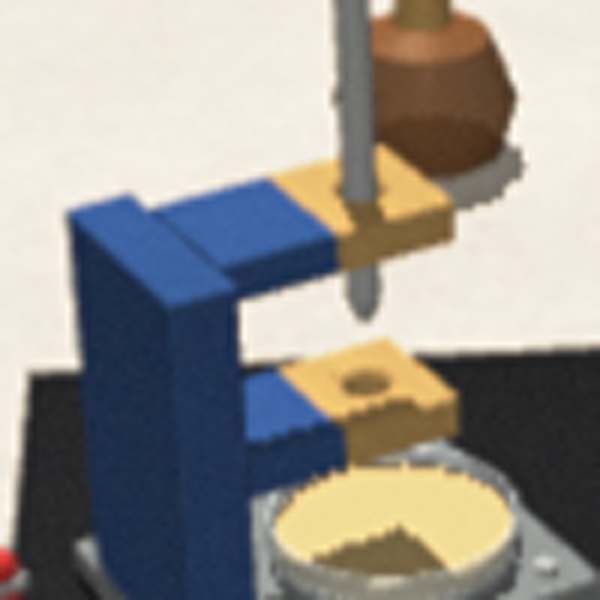

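The crop shows the punch through the upper bushing, with its tip (about (285.7,213)) centred over the lower bore (about (285.8,223.5)). I'll carry on down.

```bash
python3 -m handwheel '[{"delta_pos":[0,0,-0.25],"dr":[0,0,0]},{"delta_pos":[0,0,-0.25],"dr":[0,0,0]},{"delta_pos":[0,0,-0.25],"dr":[0,0,0]},{"delta_pos":[0,0,-0.25],"dr":[0,0,0]},{"delta_pos":[0,0,-0.2],"dr":[0,0,0]},{"delta_pos":[0,0,0],"dr":[0,0,0]}]'
```

```text
t: 13.55
eef_pos: [0.5099, 0.1691, 0.23]
ee_rot: [3.14, -0.0, -1.074]
force: [-0.3, -0.1, -0.3]
width: 0.0213
gripper_force: 45.0
```

```bash
python3 -m handwheel '[{"delta_pos":[0,0,-0.2],"dr":[0,0,0]},{"delta_pos":[0,0,-0.2],"dr":[0,0,0]},{"delta_pos":[0,0,-0.2],"dr":[0,0,0]},{"delta_pos":[0,0,-0.2],"dr":[0,0,0]},{"delta_pos":[0,0,0],"dr":[0,0,0]},{"delta_pos":[0,0,0],"dr":[0,0,0]},{"delta_pos":[0,0,0],"dr":[0,0,0]}]'
python3 - <<'E'
from h import *
m,s,st=pose();print(m,st["force"],st["moment"],st["gripper_force"])
a=save("side","s5.png")
x=cv2.resize(a[150:270,225:325],(500,600),interpolation=cv2.INTER_CUBIC)
cv2.imwrite("pics/end.png",cv2.cvtColor(x,cv2.COLOR_RGB2BGR))
E
```

```text
t: 14.25
eef_pos: [0.5105, 0.1694, 0.2075]
ee_rot: [-3.141, -0.0, -1.074]
force: [-0.6, -0.4, -1.8]
width: 0.0216
gripper_force: 45.0
[ 0.5104  0.1694  0.2075  3.142   0.     -1.0742] [-1.14444831  0.34583097 -1.83821911] [-0.05349206  0.16724806  0.04669915] 44.99525964260101
```

View pics/end.png

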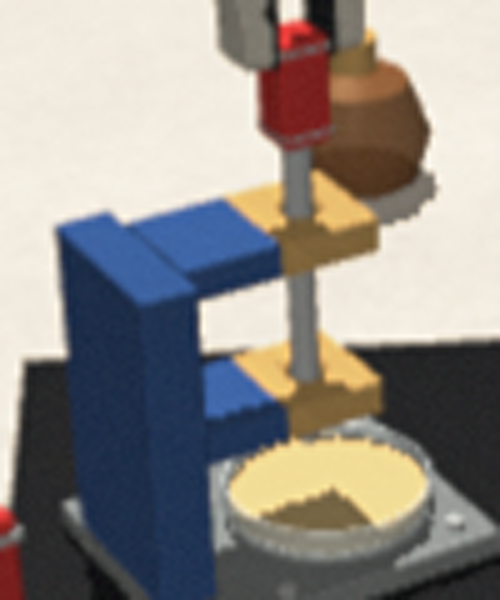

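The punch is through both bushings, but the fingertips look high on the handle (about row 163 against handle rows 159–179). Before handing in I'll check whether it slipped.

```bash
python3 - <<'E'
from h import *
X,Y=.5105,.1694
print("mouth",proj("side",[X,Y,.155]),"seen 284.45 191.05")
for z in(.166,.176,.186,.206,.231): print(z,proj("side",[X,Y,z]))
print("fingertip centre",proj("side",[X,Y,.2075-.019]))
d=np.array([np.cos(.496),np.sin(.496)])*.015
print("L finger tip",proj("side",[X-d[0],Y-d[1],.1885]),"R",proj("side",[X+d[0],Y+d[1],.1885]))
a=cv2.imread("pics/s5.png");h=cv2.cvtColor(a,cv2.COLOR_BGR2HSV)
m=((h[...,0]<8)|(h[...,0]>172))&(h[...,1]>110);m[:,:265]=0;m[:,300:]=0
print([(r,int(m[r].sum())) for r in range(145,190) if m[r].any()])
for T in(proj("side",[X,Y,.046]),proj("side",[X,Y,.026])): print(T)
E
python3 - <<'E'
import cv2
a=cv2.imread("pics/s5.png");c=lambda r:cv2.resize(r,(400,600),interpolation=cv2.INTER_CUBIC)
import numpy as np
cv2.imwrite("pics/end2.png",np.hstack([c(a[120:186,262:306]),c(a[216:252,272:296])]))
E
```

```text
mouth [284.37695164 192.16140275] seen 284.45 191.05
0.166 [284.19577116 187.20449299]
0.176 [284.02975823 182.65134644]
0.186 [283.86249645 178.05301464]
0.206 [283.52419822 168.71863295]
0.231 [283.09417943 156.78677782]
fingertip centre [283.82048504 176.8963084 ]
L finger tip [277.19207141 178.71738715] R [290.35858573 175.10170482]
[(154, 5), (155, 10), (156, 11), (157, 11), (158, 10), (159, 6), (160, 4), (161, 7), (162, 10), (163, 11), (164, 14), (165, 14), (166, 14), (167, 14), (168, 14), (169, 14), (170, 14), (171, 14), (172, 14), (173, 14), (174, 13), (175, 13), (176, 8), (177, 6), (178, 6), (179, 3)]
[286.09332123 238.50700887]
[286.39317351 246.49367336]
```

View pics/end2.png

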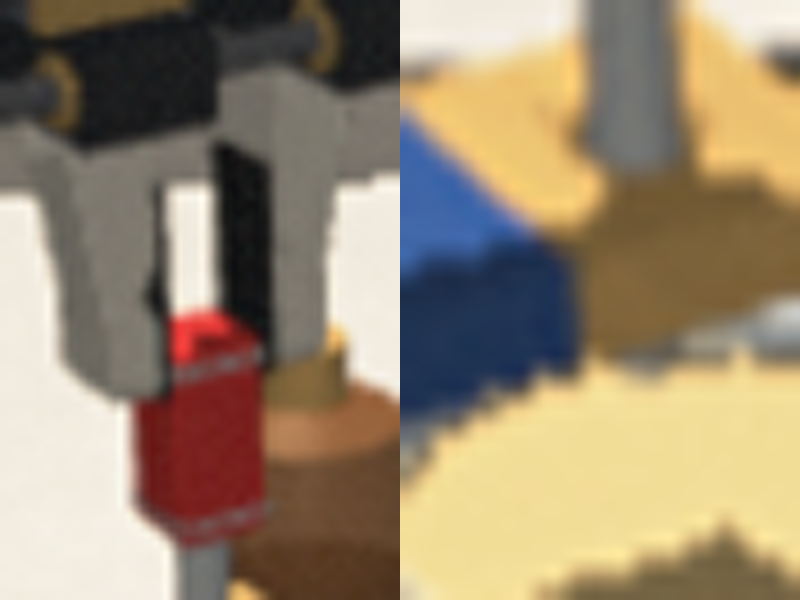

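The fingers hold the top third of the handle. Its bottom is at z≈0.185, so the tip is at about 0.045 with the same offset as at the grasp, meaning no slip. The bushing edge just hides the tip, so I'll lower 6 mm to centre it in the window and make it visible.

```bash
python3 -m handwheel '[{"delta_pos":[0,0,-0.1],"dr":[0,0,0]},{"delta_pos":[0,0,-0.1],"dr":[0,0,0]},{"delta_pos":[0,0,0],"dr":[0,0,0]},{"delta_pos":[0,0,0],"dr":[0,0,0]},{"delta_pos":[0,0,0],"dr":[0,0,0]},{"delta_pos":[0,0,0],"dr":[0,0,0]}]'
python3 - <<'E'
from h import *
m,s,st=pose();print(m,st["force"],st["moment"],st["gripper_force"],proj("side",[.5105,.1694,m[2]-.1612]))
a=save("side","s6.png")
c=lambda r:cv2.resize(r,(400,600),interpolation=cv2.INTER_CUBIC)
cv2.imwrite("pics/fin.png",cv2.cvtColor(np.hstack([c(a[130:250,245:325]),c(a[216:252,272:296])]),cv2.COLOR_RGB2BGR))
E
```

```text
t: 15.2
eef_pos: [0.5104, 0.1694, 0.2014]
ee_rot: [-3.141, -0.0, -1.074]
force: [0.0, 0.2, -1.8]
width: 0.0209
gripper_force: 45.0
[ 0.5104  0.1694  0.2013  3.1417  0.     -1.0743] [-0.23215141  0.304454   -1.72559136] [-0.01058896  0.12460124 -0.01824962] 44.99518096446991 [286.18225023 240.87898712]
```

View pics/fin.png

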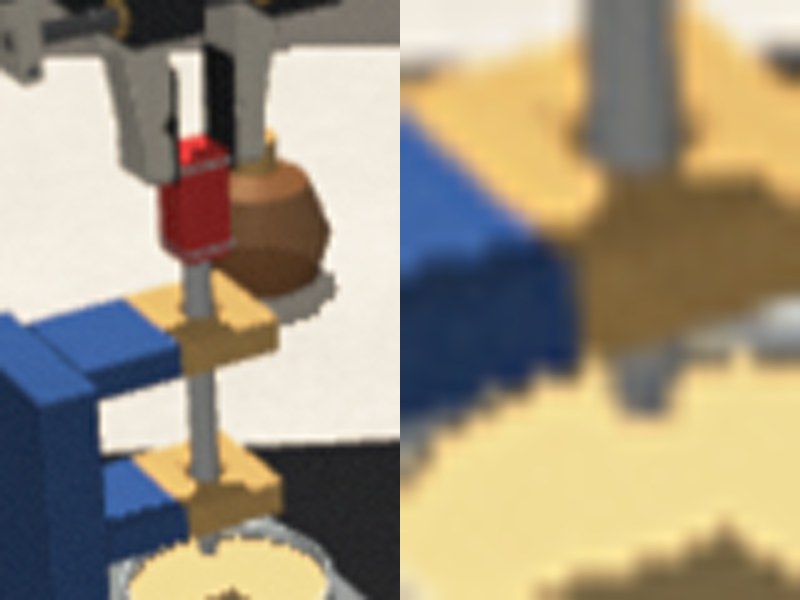

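The tip now shows below the lower bushing at about (286.3,240.7) side. That matches the row predicted for a tip 40 mm over the table, 20 mm above the agar. Forces are near zero and the grip is 45 N.

```bash
python3 -c "from station import *; print(job_done())"
```

```text
the job is handed in; nothing more can be done
None
```

I threaded the red-handled punch through both bushings and handed the job in still holding it upright (45 N grip), its tip about 40 mm over the table and 20 mm above the agar; no verdict came back.

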